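# Clamp a junction box in the drilling fixture

## Task

Make the long grey junction box ready for drilling its cable entries: lay it flat on the drilling fixture's base plate, slide it fully home against both the long bush plate and the end stop, and then press down the handles of the two toggle clamps, one after the other, until each goes over centre and stays down by itself. Leave the square box, the screwdriver and the bin of cable glands where they are.

Things in the scene. Friction and masses are not known exactly. Their poses are not given: they have to be found in the camera images.
- fixture: Drilling fixture, fixed on the bench: dark steel base plate 110 x 390 x 12 mm, a toggle clamp on a 25 mm riser at each end. Origin: centre of the plate's underside; x across the plate (away from the robot), y along it (to the robot's left), z up. The nest for the box is the plate's middle; a box that is home has its origin at (0, 0, 12 mm) here. Near side and right end are open.
- bush_plate (a point): Bush plate: steel bar with brass drill bushes along the nest's far side, 12 mm thick, 170 mm long, 24 mm high above the base plate. The point is the middle of the top edge of its inner face, at (30, 0, 36 mm) in the fixture's frame.
- end_stop (a point): End stop: steel bar across the nest's left end, 12 mm thick, 50 mm wide, 24 mm high above the base plate. The point is the middle of the top edge of its inner face, at (-3, 75, 36 mm) in the fixture's frame.
- box: Junction box to be clamped: light grey closed plastic box, flush lid, 60 (x) x 150 (y) x 55 mm (z), 0.2 to 0.45 kg, loose on the bench left or right of the fixture. Origin: centre of its underside; y is its long axis, z up. The same either way round (half a turn does not matter); grip it across the 60 mm.
- handle_l (a joint): Handle angle (rad) of the left (end-stop side, +y) clamp: 0 = up (open), 1.0 = down on its stop (locked). Pressed at the grip point it gets stiffer, to about 12 N near 0.6, then easier. Let go before about 0.85 it springs up to 0 again; beyond that it snaps to 1.0 by itself and stays (about 8 N would lift it). It swings the clamping arm down onto the box.
- handle_r (a joint): Handle angle (rad) of the right (-y) clamp: 0 = up (open), 1.0 = down on its stop (locked). Pressed at the grip point it gets stiffer, to about 12 N near 0.6, then easier. Let go before about 0.85 it springs up to 0 again; beyond that it snaps to 1.0 by itself and stays (about 8 N would lift it). It swings the clamping arm down onto the box.
- grip_l (a point): Point on the axis of the black round grip (24 mm thick, 92 mm long) of the left clamp's handle, 35 mm from its free end. Open, the handle leans up and away from the nest, the grip at 57 degrees to the level, its free end 195 mm above the bench; locked, the grip is level along the fixture's y, its axis 75 mm above the bench, this point at y = 260 mm in the fixture's frame.
- grip_r (a point): Point on the axis of the black round grip (24 mm thick, 92 mm long) of the right clamp's handle, 35 mm from its free end. Open, the handle leans up and away from the nest, the grip at 57 degrees to the level, its free end 195 mm above the bench; locked, the grip is level along the fixture's y, its axis 75 mm above the bench, this point at y = -260 mm in the fixture's frame.
- pivot_l (a point): Hinge axis of the left handle, fixed, parallel to the fixture's x, at (0, +145, 49 mm) in the fixture's frame. With the handle locked the grip point is 115 mm outwards (+y) of it and 26 mm above it; open, the handle is turned 1.0 rad upwards about it.
- pivot_r (a point): Hinge axis of the right handle, fixed, parallel to the fixture's x, at (0, -145, 49 mm) in the fixture's frame. With the handle locked the grip point is 115 mm outwards (-y) of it and 26 mm above it; open, the handle is turned 1.0 rad upwards about it.
- pad_l (a point): Centre of the black rubber tip's end (18 mm across) on the left clamp's arm. Open, the arm stands up, at most 180 mm above the bench, clear of the nest (tip about 110 mm from its middle); locked, the tip presses on the box's lid 18 mm from the box's end with about 7 N.
- pad_r (a point): Centre of the black rubber tip's end (18 mm across) on the right clamp's arm. Open, the arm stands up, at most 180 mm above the bench, clear of the nest (tip about 110 mm from its middle); locked, the tip presses on the box's lid 18 mm from the box's end with about 7 N.
- square_box: Bystander: square light grey junction box with round knock-outs, 100 x 100 x 50 mm, loose; origin: centre of its underside. Not to be moved.
- screwdriver: Bystander: screwdriver, 200 mm long, black handle 26 mm thick, lying on the bench between the robot and the fixture; origin: below its middle, x towards the blade. Not to be moved.
- gland_bin: Bystander: open grey bin 90 x 150 x 45 mm with black cable glands, beyond the fixture; origin: centre of its underside. Not to be moved.
There are look-alikes about, which are no part of the job. What is shaped like the box but brown or green is not meant.

How it is judged:
By the outcome, as a careful person would: the job done as asked, in the order asked, and still so for the second after the job is handed in, with the robot touching nothing.
It also fails if it takes over 69 s, if anything falls off the work surface, if the arm or the gripper's body presses on something with over 40 N, if the wrist force passes 120 N, or if a joint passes its speed limit or range.

## Robot

A 6-joint arm with a two-finger parallel gripper is mounted at the origin on the work surface. World frame = base frame: x ahead of the robot, y to its left, z up, the work surface at z = 0. Lengths are in m, angles in rad, forces in N, time in s.
With the tool pointing down it reaches from about 0.225 to 0.725 m from the base axis. Payload 3.1 kg.
Tool frame: the origin (TCP) lies between the finger pads; the fingertips stand 8 mm ahead of it and the grasp point (between the pads) lies 11 mm behind it (manip.finger_overhang is the distance from the TCP to the fingertips, in m); z points along the fingers, y is the direction in which the jaws open and shut (so a half turn about z gives the same grasp; the last joint's range is limited). The gripper opens to 85 mm and grips with 20 to 120 N. Pads are 22 mm wide; open, the fingers measure 114 mm over their backs; the gripper's body (76 mm by 85 mm) begins 54 mm behind the grasp point. The pads swing forward as they close: fully open they stand 13 mm farther back than shut.
Start: joints at [-1.444, 0.048, 0.099, 1.622, 0, 1.443], TCP at [0.132, -0.508, 0.239] pointing down, gripper open.
Joint ranges: [-2.91, 2.91], [-0.99, 1.94], [-1.21, 1.42], [-2.12, 2.29], [-1.49, 1.47], [-3.14, 3.14]. Speed limits (rad/s): [2.79, 2.79, 3.14, 3.14, 3.14, 3.14].

## Interface

Orientations are given as [roll, pitch, yaw] about the fixed x, y, z axes, in that order (R = Rz(yaw) Ry(pitch) Rx(roll)).
In Python, from station import manip gives the robot as it stands.
- The arm moves only by the tool play_rows, never from a script. Its argument "series" is one flat list of numbers, 4 for each row, row after row: the shift along the tool's x, y, z in m, then the turn about the tool's z in rad. A call has 1 to 8 rows; each row is the pose to reach, as a shift and turn from the pose measured when the call began, along the tool's axes at that moment; what a row does not reach only later rows make up. A row lasts 1/10 s, in which the tool goes at most 50 mm and 8.59 degrees, less where a joint would pass 70% of its speed; a pose out of reach is approached as far as the arm can. A call with a gripper value outside its range is refused whole. "gripper" is the opening in per cent of the stroke, from 0 (shut) to 100 (fully open), set as the call begins (left out, the last holds). The fingers move at their own pace and stop on an object; "grip_force" is the grip in N (left out, the last holds). Time passes only in rows, so rows that repeat a pose let the fingers close. It gives the time, the measured TCP pose, the force and the opening at its end, in the units of the state.
- manip.state(): the state, without advancing time (a new reading comes with each control period).
- manip.read_camera(name): name is "scene" or "side" or "wrist"; returns a dict with "color" (384x512x3 uint8, red, green, blue), "z_map" (384x512 float32, m along the optical axis (not along the pixel's ray), 0 where there is no reading), "fovy" (degrees; the focal length in pixels is half the picture's height over the tangent of half this angle, whatever the lens; pixels are square), "cx", "cy" (the principal point, pixels), "pose" (4x4, takes a point from camera to world coordinates). Camera axes: x right, y up, looking along -z (the intrinsics and any distortion apply to the point x, -y, -z); pixel columns grow to the right and rows downward; lengths in m; the calibration is good to about 2 mm. The wrist camera is an equidistant fisheye: a pixel r from the principal point sees the ray r / f radians off the axis. A picture is of the moment at which its call begins.
- manip.hand_in(): hands the job in, once; it reports no verdict.
The state is a dict: "time_s": time; "joints": joint angles; "dq": joint speeds; "joint_torque": joint torques, N m; "ee_pos": TCP position; "orientation": TCP orientation; "ft_force": force on the tool from outside, world axes, zero at the start; "ft_torque": the same for the moment, N m; "finger_gap": finger opening in m.
Only numpy, scipy, OpenCV 4.12 (cv2) and the standard library are available. Lean on these libraries where they do the work, as an engineer would, in place of code of your own. Each camera call takes 0.05 s, during which the arm holds its last target.

## Working session

There is one attempt and no reset: what is moved stays moved. The work goes in short steps, Python scripts to look and compute and a tool call to move; the robot and the scene stay as the last step left them, time stands still between calls to the robot, and variables do not carry over. Pictures are saved under pics/ and viewed, and the job is handed in when it is done.

Besides the shell and the picture viewer there is one more tool, called after "Emit:" by a JSON object that holds its "name" and its "arguments". play_rows: Moves the arm, as the interface text tells. Its arguments: {"type":"object","properties":{"series":{"type":"array"},"gripper":{"type":"number"},"grip_force":{"type":"number"}},"required":["series"]}

```bash
ls; mkdir -p pics; cat > h.py <<'E'
import numpy as np, cv2
from station import manip
def snap(n,f):
    c=manip.read_camera(n); cv2.imwrite(f'pics/{f}.png',c['color'][:,:,::-1]); np.savez(f'pics/{f}.npz',**c); return c
def ray(c,u,v,wr=False):
    H=c['color'].shape[0]; f=H/2/np.tan(np.radians(c['fovy'])/2)
    x=(u-c['cx']);y=(v-c['cy'])
    return f,x,y
def at_depth(c,u,v):
    f,x,y=ray(c,u,v); d=float(np.median(c['z_map'][int(v)-1:int(v)+2,int(u)-1:int(u)+2]))
    return (c['pose']@[x/f*d,-y/f*d,-d,1])[:3]
def at_z(c,u,v,z):
    f,x,y=ray(c,u,v); P=np.array(c['pose']); r=P[:3,:3]@[x/f,-y/f,-1]; o=P[:3,3]
    return o+r*(z-o[2])/r[2]
def proj(c,p):
    P=np.array(c['pose']); q=P[:3,:3].T@(np.array(p)-P[:3,3]); f=ray(c,0,0)[0]
    return c['cx']+f*q[0]/-q[2], c['cy']-f*q[1]/-q[2]
E
python3 - <<'E'
from h import *
for n in ['scene','side','wrist']:
    c=snap(n,n+'0'); print(n,c['fovy'],c['cx'],c['cy'],np.round(c['pose'],3).tolist())
print(manip.state())
E
```

```text
pics
scene 57.47138112831125 254.9390467271276 195.507437588715 [[-0.901, -0.263, 0.344, 0.882], [0.433, -0.543, 0.719, 0.707], [-0.002, 0.797, 0.604, 0.771], [0.0, 0.0, 0.0, 1.0]]
side 53.596719991652456 254.565851450251 185.1081149845916 [[-0.996, 0.039, -0.076, 0.397], [-0.084, -0.575, 0.814, 0.972], [-0.012, 0.818, 0.576, 0.849], [0.0, 0.0, 0.0, 1.0]]
wrist 65.70646984690485 258.59312839727943 196.2345117781238 [[0.252, 0.926, 0.282, 0.204], [-0.968, 0.241, 0.072, -0.49], [-0.002, -0.291, 0.957, 0.374], [0.0, 0.0, 0.0, 1.0]]
{'time_s': 0.15, 'joints': array([-1.44382477e+00,  4.85863185e-02,  9.79000275e-02,  1.62198772e+00,
        1.86576682e-05,  1.44300464e+00]), 'dq': array([ 0.00046019, -0.00211454,  0.0037513 ,  0.00066107,  0.0007087 ,
        0.00066097]), 'joint_torque': array([ 1.96408029e-03, -3.39259315e+01,  3.20424199e+01,  1.53302460e-02,
       -9.11280677e-05, -9.09938365e-07]), 'ee_pos': array([ 0.13224552, -0.50758011,  0.23835415]), 'orientation': array([-3.13973266e+00, -2.57805126e-04,  2.54762984e-01]), 'ft_force': array([ 0.44319319, -0.36246893, -0.25608447]), 'ft_torque': array([-0.00936713,  0.02144182,  0.02812341]), 'finger_gap': 0.0854693143171759}
```

View pics/scene0.png

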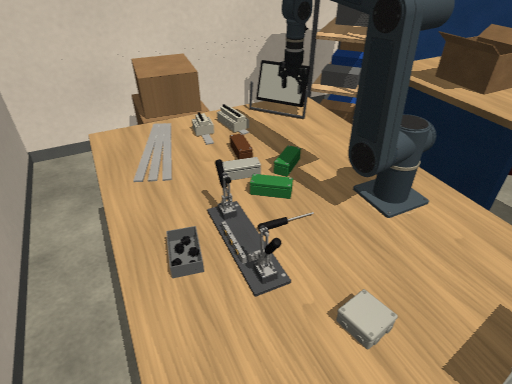

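View pics/side0.png

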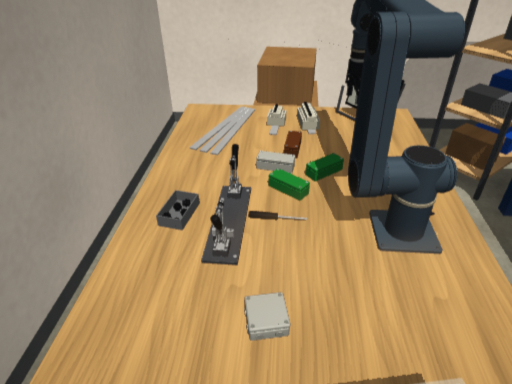

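View pics/wrist0.png

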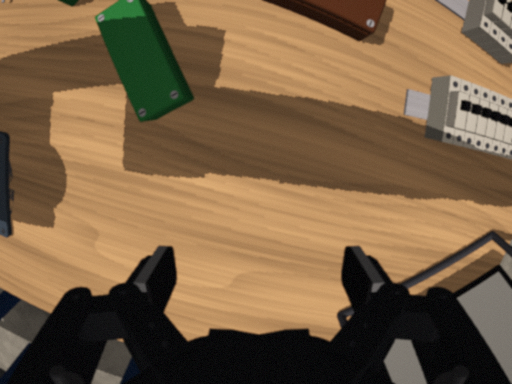

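```bash
python3 - <<'E'
import cv2
a=cv2.imread('pics/scene0.png')[130:300,150:320]; cv2.imwrite('pics/sc0.png',cv2.resize(a,None,fx=3.5,fy=3.5,interpolation=2))
a=cv2.imread('pics/side0.png')[130:270,150:320]; cv2.imwrite('pics/sd0.png',cv2.resize(a,None,fx=4,fy=4,interpolation=2))
E
```

```text
(no output)
```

View pics/sc0.png

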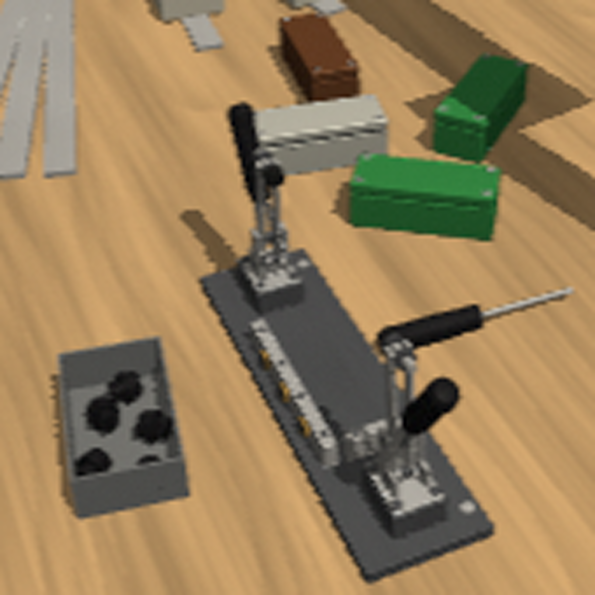

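View pics/sd0.png

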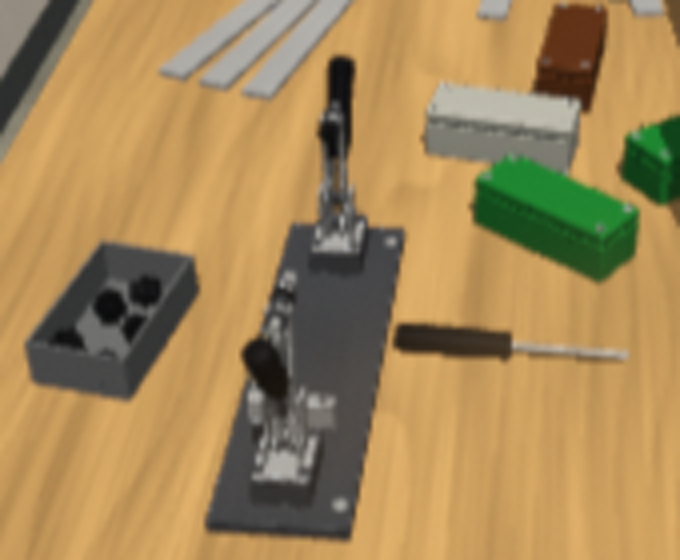

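```bash
cat > m0.py <<'E'
from h import *
for n,rng in [('side0',(245,145,300,175)),('scene0',(215,150,265,180))]:
    c=dict(np.load(f'pics/{n}.npz'))
    H,W=c['z_map'].shape; f=ray(c,0,0)[0]
    v,u=np.mgrid[0:H,0:W]; d=c['z_map']
    P=np.stack([(u-c['cx'])/f*d,-(v-c['cy'])/f*d,-d,np.ones_like(d)],-1)@np.array(c['pose']).T
    P=P[...,:3]; C=c['color'].astype(int)
    print(n,'benchz',np.median(P[300:340,200:240,2]))
    grey=(abs(C[...,0]-C[...,1])<25)&(abs(C[...,1]-C[...,2])<35)&(C[...,0]>120)
    reg=(u>rng[0])&(u<rng[2])&(v>rng[1])&(v<rng[3])
    m=grey&reg&(P[...,2]>0.047)&(P[...,2]<0.064)
    q=P[m]; 
    (cx,cy),(w,h),a=cv2.minAreaRect((q[:,:2]*1000).astype(np.float32)); print('box top',m.sum(),cx,cy,w,h,a,np.median(q[:,2])); print(cv2.boxPoints(((cx,cy),(w,h),a)))
    # dark plate
    dark=(C.max(-1)<90)&(P[...,2]>0.005)&(P[...,2]<0.018)&(P[...,0]>0.3)&(P[...,0]<0.62)&(abs(P[...,1])<0.45)
    n_,L,S,_=cv2.connectedComponentsWithStats(dark.astype(np.uint8))
    k=1+np.argmax(S[1:,4]); q=P[L==k]
    r=cv2.minAreaRect((q[:,:2]*1000).astype(np.float32)); print('plate',r,np.median(q[:,2])); print(cv2.boxPoints(r))
    # green tops, for clearance
    g=(C[...,1]>C[...,0]+30)&(C[...,1]>C[...,2]+30)&(P[...,2]>0.03)
    n_,L,S,_=cv2.connectedComponentsWithStats(g.astype(np.uint8))
    for k in range(1,n_):
        if S[k,4]>60: print('green',cv2.minAreaRect((P[L==k][:,:2]*1000).astype(np.float32)),P[L==k][:,2].max())
    b=(C[...,0]>C[...,2]+25)&(C.max(-1)<140)&(P[...,2]>0.03)&(P[...,2]<.1)&(P[...,0]>.2)
    n_,L,S,_=cv2.connectedComponentsWithStats(b.astype(np.uint8))
    for k in range(1,n_):
        if S[k,4]>60: print('brown',cv2.minAreaRect((P[L==k][:,:2]*1000).astype(np.float32)),P[L==k][:,2].max())
E
python3 m0.py
```

```text
side0 benchz 0.0007245915021740212
box top 302 433.7555847167969 -358.521728515625 67.4401626586914 147.48892211914062 79.62588500976562 0.05518523436408973
[[ 355.14447 -378.41107]
 [ 500.2224  -404.9701 ]
 [ 512.3667  -338.6324 ]
 [ 367.28876 -312.07336]]
plate ((570.5628662109375, -1.6363372802734375), (98.79236602783203, 389.4888610839844), 0.005990231409668922) 0.012617414481852607
[[ 521.1463   193.10294]
 [ 521.1871  -196.38593]
 [ 619.97943 -196.37561]
 [ 619.93866  193.11325]]
green ((343.9710693359375, 282.04095458984375), (1377.8087158203125, 132.1003875732422), 80.14677429199219) 0.8493188911804127
green ((353.7445068359375, 350.0471496582031), (144.45169067382812, 1238.6585693359375), 2.693734884262085) 0.8493188911804127
brown ((419.5185852050781, -1524.816650390625), (40.669063568115234, 370.0653076171875), 86.20755004882812) 0.05382454694879857
brown ((364.85601806640625, -511.88519287109375), (153.82774353027344, 60.35222625732422), 82.6402587890625) 0.059461216698972974
scene0 benchz -0.0004524087492209228
box top 330 438.4784240722656 -330.470458984375 124.45983886
[... 202 characters left out ...]
9296875), (391.0495910644531, 97.03480529785156), 89.31830596923828) 0.01165896167884628
[[ 521.97595 -201.4539 ]
 [ 619.0039  -202.60838]
 [ 623.6564   188.41353]
 [ 526.6284   189.56801]]
green ((558.8387451171875, 140.41876220703125), (1302.3153076171875, 92.39978790283203), 56.2423095703125) 0.7714669747859201
green ((652.8504028320312, 215.87844848632812), (1074.744873046875, 148.52145385742188), 57.11418914794922) 0.7714669747859201
brown ((497.25994873046875, -1608.7366943359375), (251.97459411621094, 511.98193359375), 42.246700286865234) 0.051867126106659334
brown ((366.8107604980469, -514.7315673828125), (154.29049682617188, 60.835269927978516), 82.0675277709961) 0.05874997557072148
```

Emit:
{"name": "play_rows", "arguments": {"series": [0.038, -0.009, 0, 0.06, 0.077, -0.018, 0, 0.12, 0.115, -0.027, 0, 0.18, 0.153, -0.036, 0, 0.24, 0.191, -0.046, 0, 0.3, 0.23, -0.055, 0, 0.36, 0.268, -0.064, 0, 0.4, 0.306, -0.073, 0, 0.436], "gripper": 100}}

```text
time_s: 0.95
ee_pos: [0.4112, -0.3587, 0.2382]
orientation: [-3.14, 0.001, -0.183]
ft_force: [0.0, -0.5, -0.1]
finger_gap: 0.0852
```

```bash
python3 - <<'E'
from h import *
c=snap('wrist','w1'); s=manip.state(); print(s['ee_pos'],s['orientation'],s['joints'],s['time_s'],np.array(c['pose']).round(3).tolist())
E
```

```text
[ 0.41597574 -0.35547002  0.23776939] [-3.1354187  -0.00318877 -0.17837075] [-0.83356954  0.10645378  0.15805451  1.62363055  0.00683844  2.4863798 ] 1.0 [[-0.182, 0.941, 0.287, 0.485], [-0.983, -0.173, -0.055, -0.374], [-0.002, -0.292, 0.957, 0.374], [0.0, 0.0, 0.0, 1.0]]
```

View pics/w1.png

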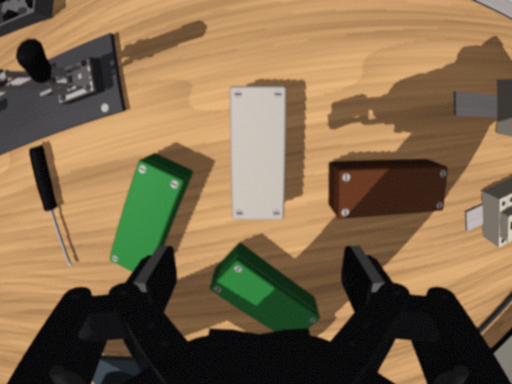

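```bash
cat >> h.py <<'E'
def fz(c,u,v,z):
    f=ray(c,0,0)[0]; x=u-c['cx'];y=v-c['cy'];r=np.hypot(x,y)+1e-9;t=r/f
    d=np.array([x/r*np.sin(t),-y/r*np.sin(t),-np.cos(t)]); P=np.array(c['pose']); d=P[:3,:3]@d; o=P[:3,3]
    return o+d*(z-o[2])/d[2]
E
python3 - <<'E'
from h import *
c=dict(np.load('pics/w1.npz'))
C=[fz(c,u,v,.055) for u,v in [(231,86.5),(285.5,86.5),(284,218.5),(233,218.5)]]
C=np.array(C); print(C.round(4)); print('cen',C.mean(0)); 
e=C[:2].mean(0)-C[2:].mean(0); print('len',np.hypot(*e[:2]),'ang',np.degrees(np.arctan2(e[1],e[0])),'w',np.linalg.norm(C[0]-C[1]),np.linalg.norm(C[2]-C[3]))
for n,u,v in [('green1 c',157,156),('g1',186,172),('g2 ',238,244),('brown',331,162),('brownb',346,217)]: print(n,fz(c,u,v,.055).round(3))
for n,u,v in [('plate c',111,34),('plate c2',124,111)]: print(n,fz(c,u,v,.012).round(4))
a=cv2.imread('pics/w1.png')[70:235,210:310]; cv2.imwrite('pics/w1c.png',cv2.resize(a,None,fx=3.6,fy=3.6))
E
```

```text
[[ 0.5132 -0.349   0.055 ]
 [ 0.5027 -0.4055  0.055 ]
 [ 0.3572 -0.3795  0.055 ]
 [ 0.3679 -0.3217  0.055 ]]
cen [ 0.43525398 -0.36393635  0.055     ]
len 0.14785423414806176 ang -10.383891515333607 w 0.05748346661575278 0.05882609091399865
green1 c [ 0.456 -0.252  0.055]
g1 [ 0.432 -0.281  0.055]
g2  [ 0.335 -0.321  0.055]
brown [ 0.413 -0.442  0.055]
brownb [ 0.345 -0.453  0.055]
plate c [ 0.6283 -0.2042  0.012 ]
plate c2 [ 0.5203 -0.2036  0.012 ]
```

View pics/w1c.png

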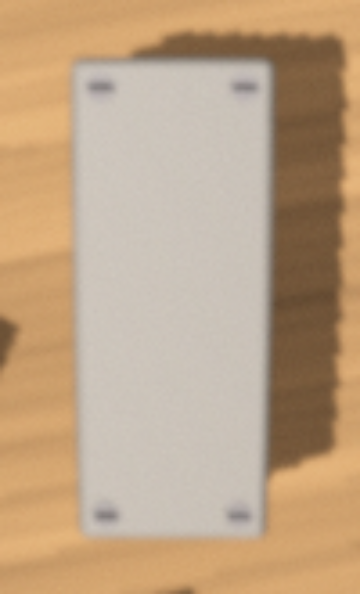

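Emit:
{"name": "play_rows", "arguments": {"series": [0.005, 0.004, 0.02, 0.003, 0.005, 0.004, 0.06, 0.003, 0.005, 0.004, 0.1, 0.003, 0.005, 0.004, 0.11, 0.003, 0.005, 0.004, 0.11, 0.003]}}

```text
time_s: 1.5
ee_pos: [0.4191, -0.3582, 0.1252]
orientation: [-3.132, 0.001, -0.181]
ft_force: [-1.1, -0.1, 0.6]
finger_gap: 0.0858
```

```bash
python3 - <<'E'
from h import *
c=snap('wrist','w2'); s=manip.state(); print(s['ee_pos'],s['orientation'])
E
```

```text
[ 0.42028262 -0.35956377  0.12781495] [-3.13470076e+00 -2.28205850e-03 -1.81594146e-01]
```

View pics/w2.png

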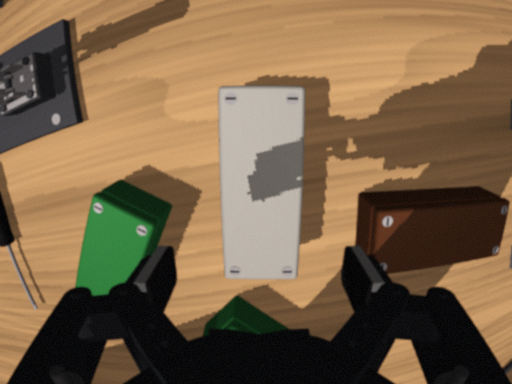

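```bash
python3 - <<'E'
from h import *
c=dict(np.load('pics/w2.npz'))
C=np.array([fz(c,u,v,.055) for u,v in [(219,86.5),(305,87),(298,278.5),(224,278.5)]]); print(C.round(4),C.mean(0))
for u,v in [(171,206),(155,265),(238,296),(358,192),(386,271)]: print(u,v,fz(c,u,v,.055).round(3))
E
```

```text
[[ 0.5128 -0.3486  0.055 ]
 [ 0.502  -0.4064  0.055 ]
 [ 0.3557 -0.3801  0.055 ]
 [ 0.3664 -0.3204  0.055 ]] [ 0.43423823 -0.36385665  0.055     ]
171 206 [ 0.435 -0.294  0.055]
155 265 [ 0.387 -0.265  0.055]
238 296 [ 0.347 -0.328  0.055]
358 192 [ 0.421 -0.435  0.055]
386 271 [ 0.345 -0.457  0.055]
```

Emit:
{"name": "play_rows", "arguments": {"series": [0, 0.002, 0.02, 0, 0, 0.002, 0.05, 0, 0, 0.002, 0.08, 0, 0, 0.002, 0.09, 0, 0, 0.002, 0.09, 0], "gripper": 90}}

```text
time_s: 2.05
ee_pos: [0.4202, -0.3611, 0.0382]
orientation: [-3.134, -0.002, -0.182]
ft_force: [0.5, -0.1, 0.4]
finger_gap: 0.0768
```

Emit:
{"name": "play_rows", "arguments": {"series": [0, 0, 0, 0, 0, 0, 0, 0, 0, 0, 0, 0, 0, 0, 0, 0, 0, 0, 0, 0, 0, 0, 0, 0], "gripper": 0, "grip_force": 40}}

```text
time_s: 2.65
ee_pos: [0.4218, -0.3628, 0.0414]
orientation: [-3.138, -0.006, -0.182]
ft_force: [-0.7, 0.4, 6.9]
finger_gap: 0.0592
```

Emit:
{"name": "play_rows", "arguments": {"series": [0, 0, -0.02, 0, 0, 0, -0.05, 0, 0, 0, -0.09, 0, 0, 0, -0.13, 0, 0, 0, -0.17, 0, 0, 0, -0.19, 0, 0, 0, -0.19, 0]}}

```text
time_s: 3.35
ee_pos: [0.4219, -0.3651, 0.2362]
orientation: [3.14, -0.013, -0.182]
ft_force: [0.2, -0.8, -2.0]
finger_gap: 0.0589
```

```bash
python3 - <<'E'
from h import *
c=snap('wrist','w3');s=manip.state(); print(s['ee_pos'],s['orientation'],s['finger_gap'],s['ft_force'])
for n in ['side0','scene0']:
    a=cv2.imread(f'pics/{n}.png'); 
    a=a[175:275,190:265] if n=='side0' else a[180:300,195:300]
    cv2.imwrite(f'pics/{n}z.png',cv2.resize(a,None,fx=6 if n=='side0' else 5,fy=6 if n=='side0' else 5,interpolation=2))
E
```

```text
[ 0.4211088  -0.36421441  0.23314451] [-3.1402117  -0.0094959  -0.18181938] 0.059120800758617136 [ 0.07006611  0.92012798 -2.53428739]
```

View pics/side0z.png

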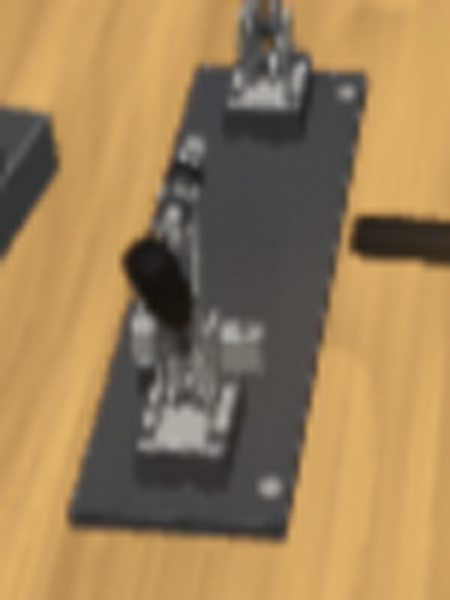

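View pics/w3.png

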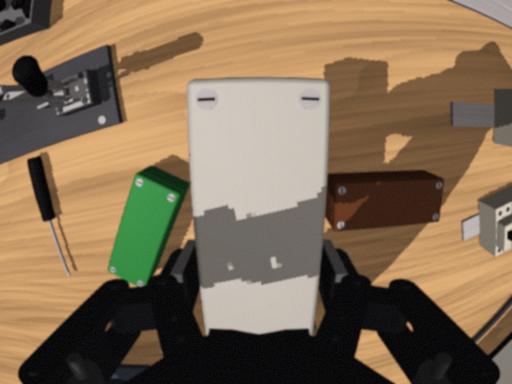

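View pics/scene0z.png

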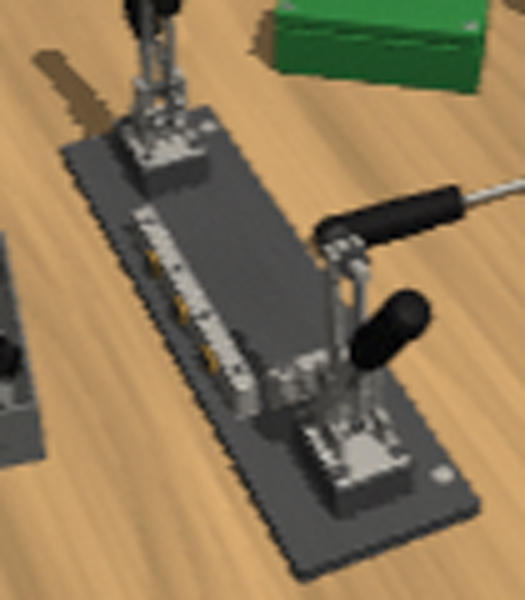

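```bash
python3 - <<'E'
from h import *
def rep(n,c,pts,F):
    Q=np.array([F(c,u,v,.012) for u,v in pts]); print(n,Q.round(4)[:,:2].tolist(),'cen',Q.mean(0)[:2])
c=dict(np.load('pics/side0.npz')); rep('side',c,[(223.3,186.3),(251.2,187.7),(237.8,262.6),(202,260.8)],at_z)
c=dict(np.load('pics/scene0.npz')); rep('scene',c,[(208,209.6),(238,201),(291,279.4),(254.6,293.5)],at_z)
c=dict(np.load('pics/w2.npz')); rep('w2',c,[(68,20),(81,121)],fz)
c=dict(np.load('pics/w3.npz')); rep('w3',c,[(108,46),(122,123)],fz)
# box in hand: lid at tcp z + .017
z=.233+.017; Q=np.array([fz(c,u,v,z) for u,v in [(188,80),(328,80)]]); print(Q)
E
```

```text
side [[0.6257, -0.196], [0.5186, -0.1941], [0.5232, 0.1896], [0.6309, 0.1903]] cen [ 0.57458043 -0.00255617]
scene [[0.6279, -0.1956], [0.5167, -0.1948], [0.5249, 0.1871], [0.6345, 0.1859]] cen [ 0.57599479 -0.00434505]
w2 [[0.6259, -0.2092], [0.5209, -0.2065]] cen [ 0.57339279 -0.20784361]
w3 [[0.6266, -0.205], [0.5193, -0.2055]] cen [ 0.57291797 -0.20527256]
[[ 0.51283151 -0.35350539  0.25      ]
 [ 0.50233002 -0.41044056  0.25      ]]
```

Emit:
{"name": "play_rows", "arguments": {"series": [-0.002, -0.02, 0, -0.1, -0.005, -0.04, 0, -0.23, -0.007, -0.06, 0, -0.36, -0.01, -0.08, 0, -0.49, -0.012, -0.1, 0, -0.62, -0.014, -0.12, 0, -0.75, -0.017, -0.14, 0, -0.88, -0.02, -0.16, 0, -1.0]}}

```text
time_s: 4.2
ee_pos: [0.4291, -0.2017, 0.2299]
orientation: [3.139, -0.005, 0.823]
ft_force: [0.6, 0.3, -1.8]
finger_gap: 0.0589
```

Emit:
{"name": "play_rows", "arguments": {"series": [0.017, -0.014, 0, -0.12, 0.034, -0.028, 0, -0.24, 0.051, -0.042, 0, -0.36, 0.068, -0.055, 0, -0.48, 0.085, -0.068, 0, -0.6, 0.102, -0.082, 0, -0.7, 0.119, -0.095, 0, -0.737, 0.119, -0.095, 0, -0.737]}}

```text
time_s: 5.0
ee_pos: [0.4391, -0.0474, 0.2275]
orientation: [3.141, -0.005, 1.564]
ft_force: [0.3, -0.9, -2.4]
finger_gap: 0.0591
```

```bash
python3 - <<'E'
from h import *
snap('wrist','w4');snap('side','s4');snap('scene','c4');s=manip.state(); print(s['ee_pos'],s['orientation'],s['finger_gap'],s['ft_force'],s['joints'])
E
```

```text
[ 0.43955441 -0.04994233  0.22850138] [ 3.13959802e+00 -2.57454120e-03  1.56006131e+00] 0.05878919744534654 [-0.60630102 -1.34513872 -2.77977408] [-0.26704997 -0.17074191 -0.13071527  1.60954618  0.0029961   1.31448585]
```

View pics/w4.png

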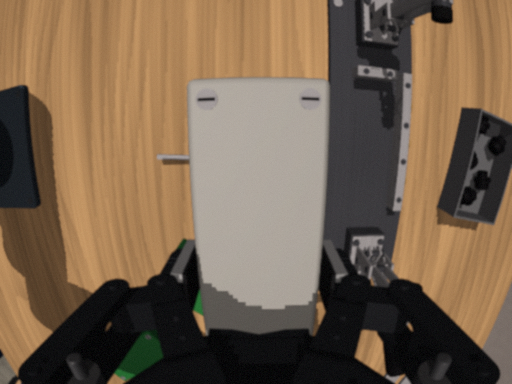

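View pics/s4.png

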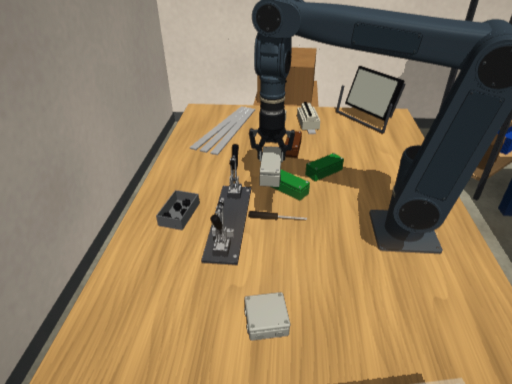

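```bash
python3 - <<'E'
import cv2
a=cv2.imread('pics/w4.png')[50:220,325:425]; cv2.imwrite('pics/w4z.png',cv2.resize(a,None,fx=3.5,fy=3.5,interpolation=2))
E
```

```text
(no output)
```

View pics/w4z.png

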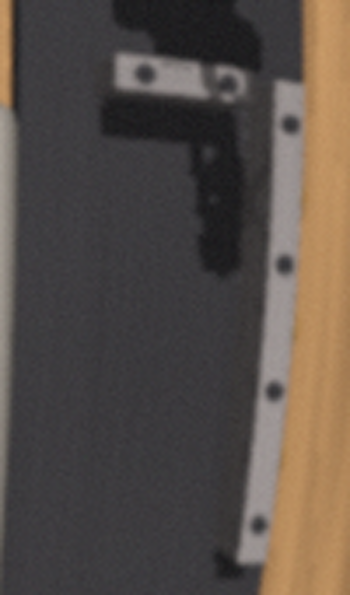

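```bash
python3 - <<'E'
from h import *
c=dict(np.load('pics/w4.npz'))
g=lambda u,v: fz(c,325+u/3.5,50+v/3.5,.036)[:2].round(4)
for n,u,v in [('bush in L',274,80),('bush in R',238,560),('bush out L',302,82),('bush out R',265,565),('stop in near',113,90),('stop in far',245,100),('stop out near',115,52)]: print(n,g(u,v))
E
```

```text
bush in L [0.6098 0.076 ]
bush in R [ 0.6082 -0.0928]
bush out L [0.6209 0.0767]
bush out R [ 0.6198 -0.095 ]
stop in near [0.5509 0.0666]
stop in far [0.5986 0.0678]
stop out near [0.5517 0.0793]
```

Emit:
{"name": "play_rows", "arguments": {"series": [0.007, 0.01, 0.02, 0, 0.013, 0.03, 0.04, 0, 0.02, 0.05, 0.06, 0, 0.02, 0.07, 0.08, 0, 0.02, 0.09, 0.095, 0, 0.02, 0.11, 0.105, 0, 0.02, 0.127, 0.11, 0, 0.02, 0.127, 0.11, 0]}}

```text
time_s: 5.95
ee_pos: [0.5674, -0.0323, 0.1162]
orientation: [-3.141, -0.003, 1.558]
ft_force: [-0.7, 0.1, -3.1]
finger_gap: 0.059
```

```bash
python3 - <<'E'
from h import *
snap('wrist','w5');snap('side','s5');snap('scene','c5');s=manip.state(); print(s['ee_pos'],s['orientation'],s['finger_gap'],s['ft_force'],s['time_s'])
a=cv2.imread('pics/s5.png')[120:290,170:330];b=cv2.imread('pics/c5.png')[150:320,180:340]
cv2.imwrite('pics/sc5.png',cv2.resize(np.hstack([a,b]),None,fx=2.5,fy=2.5,interpolation=2))
E
```

```text
[ 0.56612111 -0.03172683  0.11836249] [ 3.14134482e+00 -2.50887656e-03  1.55884388e+00] 0.058668810901196106 [ 0.43583525  0.34980005 -2.32765331] 6.1
```

View pics/w5.png

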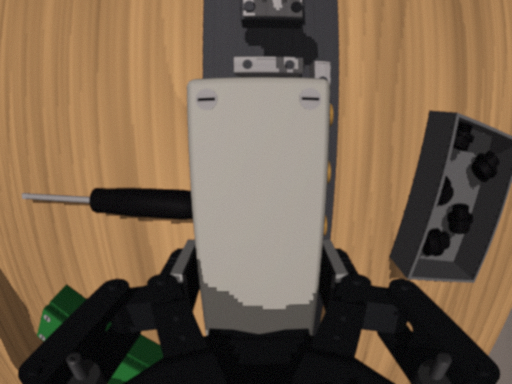

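View pics/sc5.png

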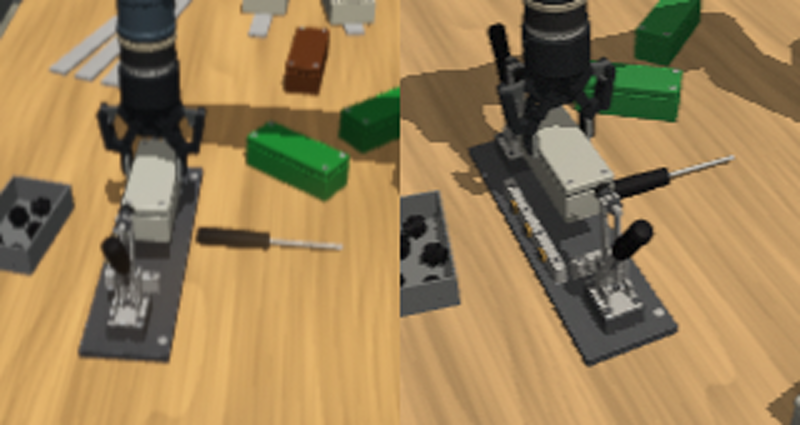

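```bash
python3 - <<'E'
from h import *
c=dict(np.load('pics/w5.npz'))
for n,u,v,z in [('stop inL',234.5,73,.036),('stop inR',302,75,.036),('stop outL',235,57,.036),('stop outR',298,57,.036),('bush in',314,72,.036),('bush out',331,63,.036),('pl',203.5,30,.012),('pr',338,30,.012),('riserL',241,24,.037),('riserR',304,25,.037)]: print(n,fz(c,u,v,z).round(4)[:2])
z=.118+.0155
print([fz(c,u,v,z).round(4)[:2] for u,v in[(189,79),(328.5,79)]])
a=cv2.imread('pics/w5.png')[40:110,180:345]; cv2.imwrite('pics/w5z.png',cv2.resize(a,None,fx=4.5,fy=4.5,interpolation=2))
E
```

```text
stop inL [0.5517 0.067 ]
stop inR [0.6001 0.0653]
stop outL [0.5523 0.0789]
stop outR [0.5973 0.0787]
bush in [0.6089 0.0679]
bush out [0.6216 0.0753]
pl [0.5252 0.1078]
pr [0.6341 0.1082]
riserL [0.5568 0.1039]
riserR [0.6021 0.1034]
[array([0.541 , 0.0535]), array([0.5966, 0.0528])]
```

View pics/w5z.png

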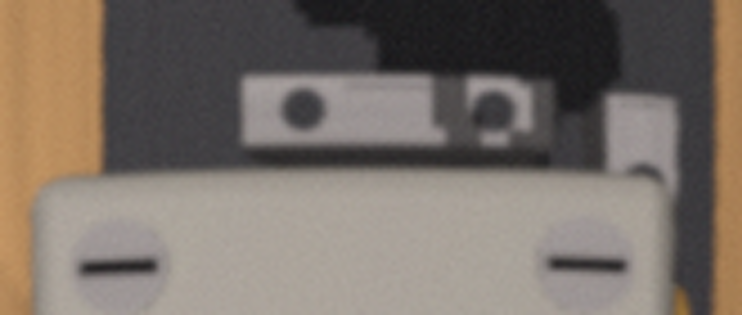

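Emit:
{"name": "play_rows", "arguments": {"series": [0, 0, 0.02, 0, 0, 0, 0.04, 0, 0, 0, 0.055, 0, 0, 0, 0.06, 0, 0, 0, 0.06, 0]}}

```text
time_s: 6.6
ee_pos: [0.5651, -0.0315, 0.0576]
orientation: [-3.14, -0.003, 1.559]
ft_force: [0.3, -0.0, -2.7]
finger_gap: 0.059
```

Emit:
{"name": "play_rows", "arguments": {"series": [0, 0, 0.003, 0, 0, 0, 0.005, 0, 0, 0, 0.007, 0]}}

```text
time_s: 6.9
ee_pos: [0.5659, -0.0317, 0.0534]
orientation: [3.141, -0.002, 1.559]
ft_force: [-3.8, 0.3, 14.3]
finger_gap: 0.0592
```

Emit:
{"name": "play_rows", "arguments": {"series": [0, 0, 0, 0, 0.004, 0, 0, 0, 0.008, 0, 0, 0, 0.008, 0, 0, 0]}}

```text
time_s: 7.3
ee_pos: [0.5662, -0.0229, 0.0536]
orientation: [3.141, -0.003, 1.559]
ft_force: [0.1, 0.8, 0.0]
finger_gap: 0.0588
```

Emit:
{"name": "play_rows", "arguments": {"series": [0.002, 0, 0, 0, 0.004, 0, 0, 0, 0.006, 0, 0, 0, 0.006, 0, 0, 0]}}

```text
time_s: 7.7
ee_pos: [0.5663, -0.0188, 0.054]
orientation: [3.141, 0.002, 1.558]
ft_force: [-0.4, -6.2, 0.8]
finger_gap: 0.0591
```

Emit:
{"name": "play_rows", "arguments": {"series": [0.001, 0.004, 0, 0, 0.001, 0.008, 0, 0, 0.001, 0.01, 0, 0, 0.001, 0.01, 0, 0]}}

```text
time_s: 8.1
ee_pos: [0.5743, -0.019, 0.0536]
orientation: [-3.138, 0.004, 1.558]
ft_force: [-4.1, -4.0, 1.8]
finger_gap: 0.0592
```

Emit:
{"name": "play_rows", "arguments": {"series": [0.001, 0.001, 0, 0, 0.001, 0.002, 0, 0, 0.001, 0.003, 0, 0, 0.001, 0.003, 0, 0]}}

```text
time_s: 8.5
ee_pos: [0.5756, -0.019, 0.0536]
orientation: [-3.134, 0.006, 1.559]
ft_force: [-5.1, -4.9, 3.6]
finger_gap: 0.0591
```

Emit:
{"name": "play_rows", "arguments": {"series": [0.002, 0.002, 0, 0, 0.002, 0.004, 0, 0, 0.002, 0.004, 0, 0]}}

```text
time_s: 8.8
ee_pos: [0.5772, -0.019, 0.0539]
orientation: [-3.128, 0.011, 1.559]
ft_force: [-7.5, -7.0, 5.4]
finger_gap: 0.0588
```

```bash
python3 - <<'E'
from h import *
snap('wrist','w6');s=manip.state(); print(s['ee_pos'],s['orientation'],s['finger_gap'],s['ft_force'],s['ft_torque'],s['time_s'])
a=cv2.imread('pics/w6.png')[30:120,170:350]; cv2.imwrite('pics/w6z.png',cv2.resize(a,None,fx=4.4,fy=4.4,interpolation=2))
E
```

```text
[ 0.57725635 -0.01899067  0.05388671] [-3.1286013   0.01062439  1.55848084] 0.05890453157497856 [-6.84209802 -5.93034076  4.73031085] [-1.02981184  1.53339786  0.41870449] 8.85
```

View pics/w6z.png

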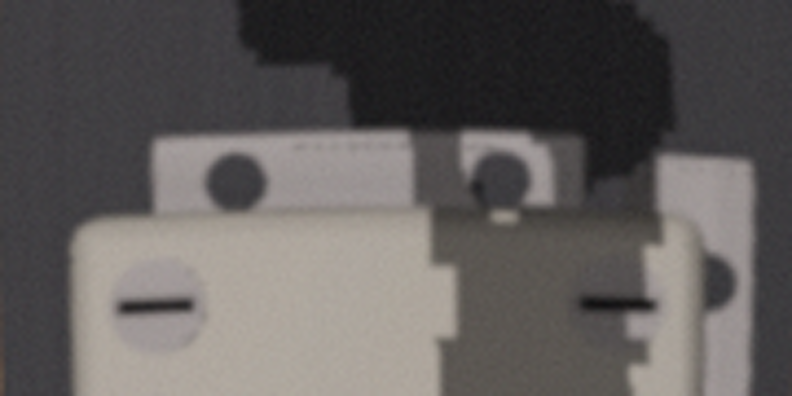

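Emit:
{"name": "play_rows", "arguments": {"series": [0, -0.001, 0, 0, 0, -0.002, 0, 0]}}

```text
time_s: 9.05
ee_pos: [0.5764, -0.0189, 0.0544]
orientation: [-3.131, 0.01, 1.558]
ft_force: [0.6, -0.9, 0.1]
finger_gap: 0.0592
```

```bash
python3 - <<'E'
from h import *
s=manip.state(); print(s['ee_pos'],s['orientation'],s['finger_gap'],s['ft_force'],s['ft_torque'],s['time_s'])
E
```

```text
[ 0.57642704 -0.01885652  0.05444987] [-3.1313644   0.01002399  1.55784097] 0.05918566004159899 [ 0.62021485 -0.94878291  0.07135206] [-0.06997971 -0.50684745 -0.15895841] 9.05
```

Forces near zero; release.

Emit:
{"name": "play_rows", "arguments": {"series": [0, 0, 0, 0, 0, 0, 0, 0, 0, 0, 0, 0, 0, 0, 0, 0], "gripper": 92}}

```text
time_s: 9.45
ee_pos: [0.5763, -0.0186, 0.0543]
orientation: [-3.131, 0.01, 1.558]
ft_force: [-0.8, -0.8, 0.8]
finger_gap: 0.0788
```

Emit:
{"name": "play_rows", "arguments": {"series": [0, 0, -0.02, 0, 0, 0, -0.05, 0, 0, 0, -0.09, 0, 0, 0, -0.13, 0, 0, 0, -0.16, 0, 0, 0, -0.16, 0]}}

```text
time_s: 10.05
ee_pos: [0.581, -0.0173, 0.2208]
orientation: [3.141, 0.011, 1.558]
ft_force: [0.4, -0.5, 0.8]
finger_gap: 0.0785
```

```bash
python3 - <<'E'
from h import *
snap('wrist','w7');s=manip.state(); print(s['ee_pos'],s['orientation'],s['finger_gap'],s['ft_force'],s['time_s'])
E
```

```text
[ 0.57988465 -0.01712881  0.21769918] [-3.13762962  0.01048639  1.55831331] 0.07853568565003217 [-0.33380046 -0.96387458 -0.15881854] 10.1
```

View pics/w7.png

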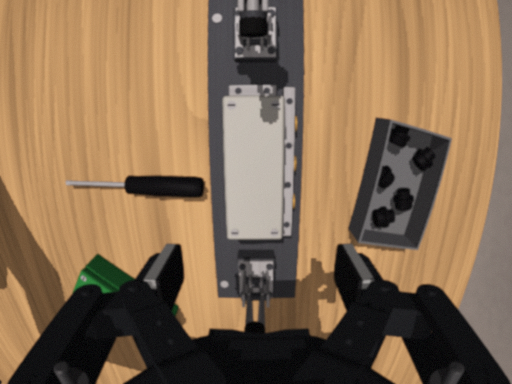

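```bash
python3 - <<'E'
from h import *
c=dict(np.load('pics/w7.npz'))
a=cv2.imread('pics/w7.png')[75:250,200:310]; cv2.imwrite('pics/w7z.png',cv2.resize(a,None,fx=5,fy=3.4,interpolation=2)) if 0 else cv2.imwrite('pics/w7z.png',cv2.resize(a,None,fx=3.4,fy=3.4,interpolation=2))
P=lambda u,v,z:fz(c,u,v,z)[:2].round(4)
print('screw handle',P(203,187,.013),P(126,185,.013))
print('box',[P(u,v,.067) for u,v in [(223,97),(282,95),(283,239.5),(227.5,240)]])
print('riser R',P(240,265,.037),P(274,262,.037))
E
```

```text
screw handle [ 0.5138 -0.039 ] [ 0.4114 -0.0343]
box [array([0.5484, 0.0657]), array([0.6049, 0.0667]), array([ 0.6069, -0.0838]), array([ 0.5469, -0.0837])]
riser R [ 0.5569 -0.1331] [ 0.599  -0.1293]
```

View pics/w7z.png

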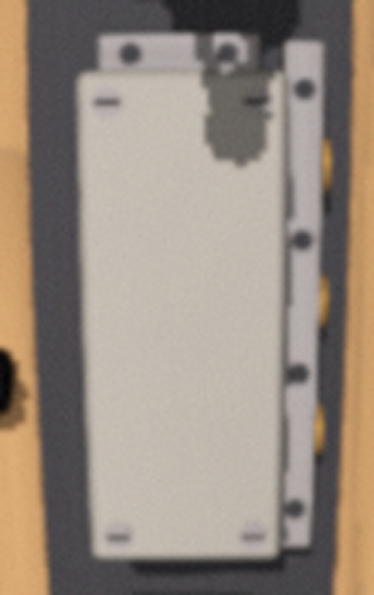

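Emit:
{"name": "play_rows", "arguments": {"series": [0.005, -0.02, 0, 0, 0.01, -0.045, 0, 0, 0.013, -0.065, 0.01, 0, 0.013, -0.065, 0.05, 0, 0.013, -0.065, 0.09, 0, 0.013, -0.065, 0.13, 0, 0.013, -0.065, 0.165, 0, 0.013, -0.065, 0.172, 0], "gripper": 0}}

```text
time_s: 10.9
ee_pos: [0.5082, -0.0042, 0.0387]
orientation: [-3.124, 0.009, 1.559]
ft_force: [0.3, 1.4, -0.2]
finger_gap: 0.0002
```

```bash
python3 - <<'E'
from h import *
snap('wrist','w8');snap('side','s8');s=manip.state(); print(s['ee_pos'],s['orientation'],s['finger_gap'],s['ft_force'],s['time_s'],manip.finger_overhang)
a=cv2.imread('pics/s8.png')[130:280,180:300]; cv2.imwrite('pics/s8z.png',cv2.resize(a,None,fx=4,fy=4,interpolation=2))
E
```

```text
[ 0.51169073 -0.00472032  0.04311817] [-3.1314628   0.00966149  1.55847344] -8.875979726279884e-05 [-0.2218328  -0.06176432  0.87811078] 11.0 0.008
```

View pics/s8z.png

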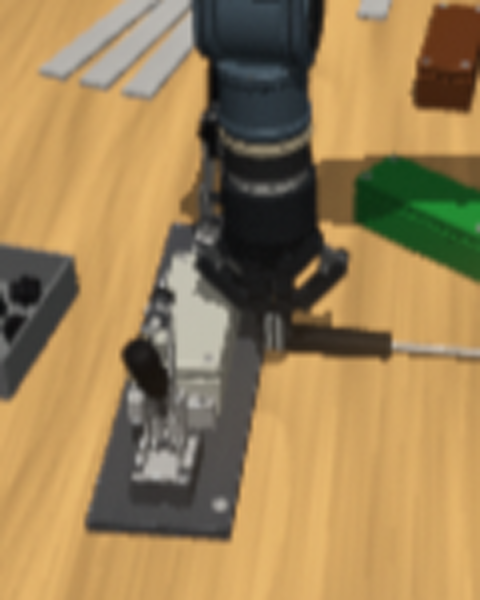

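View pics/w8.png

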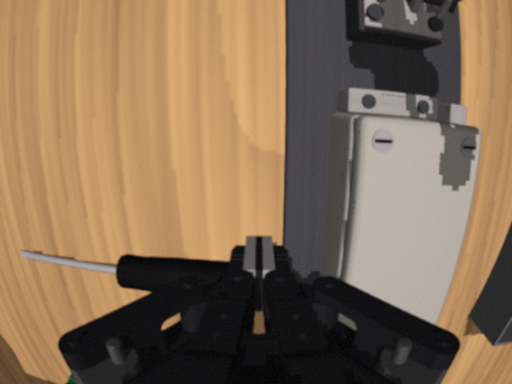

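Emit:
{"name": "play_rows", "arguments": {"series": [0, 0.005, -0.002, 0, 0, 0.01, -0.002, 0, 0, 0.014, -0.002, 0, 0, 0.018, -0.002, 0, 0, 0.02, -0.002, 0, 0, 0.02, -0.002, 0]}}

```text
time_s: 11.6
ee_pos: [0.5322, -0.005, 0.0452]
orientation: [-3.132, 0.01, 1.558]
ft_force: [0.8, 0.4, 0.4]
finger_gap: 0.0
```

Emit:
{"name": "play_rows", "arguments": {"series": [0, 0.002, 0, 0, 0, 0.004, 0, 0, 0, 0.004, 0, 0]}}

```text
time_s: 11.9
ee_pos: [0.5334, -0.0049, 0.045]
orientation: [-3.126, 0.01, 1.559]
ft_force: [-7.2, 0.6, 6.5]
finger_gap: 0.0
```

Emit:
{"name": "play_rows", "arguments": {"series": [0, 0.003, 0, 0, 0, 0.005, 0, 0, 0, 0.005, 0, 0]}}

```text
time_s: 12.2
ee_pos: [0.5333, -0.0048, 0.045]
orientation: [-3.115, 0.01, 1.559]
ft_force: [-12.8, 0.1, 11.4]
finger_gap: -0.0003
```

Emit:
{"name": "play_rows", "arguments": {"series": [0, -0.01, 0, 0, 0, -0.02, 0, 0, 0, -0.025, -0.03, 0, 0, -0.025, -0.07, 0, 0, -0.025, -0.1, 0]}}

```text
time_s: 12.7
ee_pos: [0.5112, -0.0035, 0.1474]
orientation: [-3.117, 0.01, 1.559]
ft_force: [0.2, 1.0, 1.4]
finger_gap: 0.0
```

```bash
python3 - <<'E'
from h import *
c=snap('wrist','w9');s=manip.state(); print(s['ee_pos'],s['orientation'],s['ft_force'],s['time_s'],c['pose'][:3,3])
a=cv2.imread('pics/w9.png'); cv2.imwrite('pics/w9z.png',cv2.resize(a[40:210,280:430],None,fx=3.5,fy=3.5,interpolation=2))
E
```

```text
[ 0.51441144 -0.00392413  0.15331899] [-3.12686222  0.01149153  1.55851268] [ 2.8410467  -0.59546883  2.63696621] 12.75 [0.5155514  0.07066346 0.28261484]
```

View pics/w9z.png

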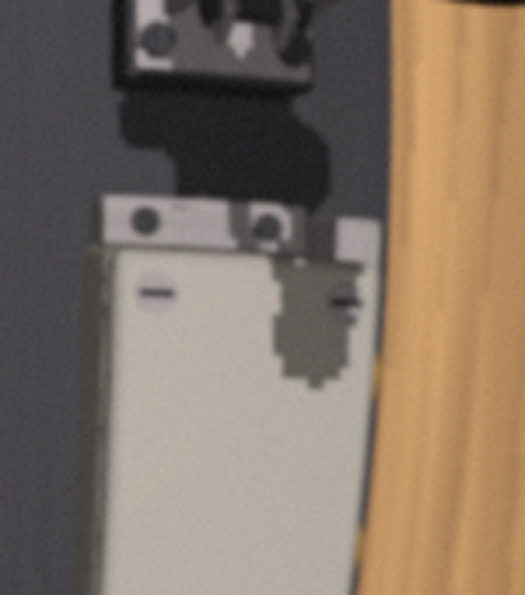

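Emit:
{"name": "play_rows", "arguments": {"series": [0, 0, -0.04, 0, 0.01, 0.005, -0.08, 0, 0.04, 0.02, -0.098, 0, 0.07, 0.03, -0.098, 0, 0.1, 0.045, -0.098, 0, 0.13, 0.058, -0.098, 0, 0.145, 0.064, -0.098, 0, 0.145, 0.064, -0.098, 0]}}

```text
time_s: 13.55
ee_pos: [0.582, 0.1435, 0.2476]
orientation: [-3.127, 0.011, 1.562]
ft_force: [-0.1, -0.8, -1.6]
finger_gap: -0.0003
```

```bash
python3 - <<'E'
from h import *
snap('wrist','w10');snap('side','s10');snap('scene','c10');s=manip.state(); print(s['ee_pos'],s['orientation'],s['finger_gap'],s['ft_force'],s['time_s'])
a=cv2.imread('pics/s10.png')[130:300,150:310];b=cv2.imread('pics/c10.png')[150:320,180:340]
cv2.imwrite('pics/sc10.png',cv2.resize(np.hstack([a,b]),None,fx=2.5,fy=2.5,interpolation=2))
E
```

```text
[0.58140216 0.14083365 0.24855031] [-3.12679535  0.01195605  1.55828287] -0.0002555055350583557 [0.38818427 0.15176144 0.55595688] 13.7
```

View pics/sc10.png

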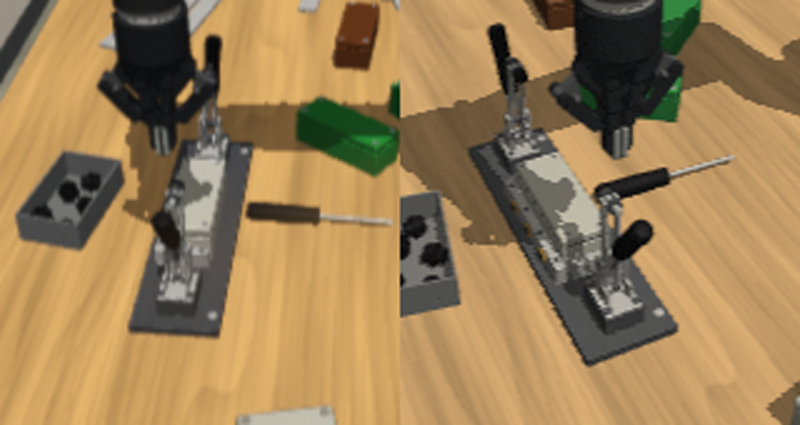

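View pics/w10.png

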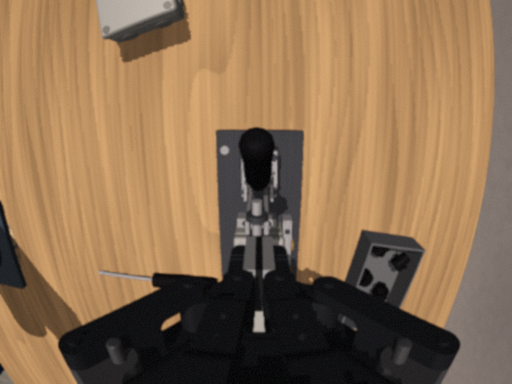

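```bash
python3 - <<'E'
from h import *
c=dict(np.load('pics/w10.npz'))
P=lambda u,v,z:fz(c,u,v,z)[:2].round(4)
print('free end',P(256,143,.195),P(258,190,.118)); print('plate',P(218,129,.012),P(303,130,.012)); print('pt', P(258,212,.17),P(258,212,.1))
a=cv2.imread('pics/w10.png'); cv2.imwrite('pics/w10z.png',cv2.resize(a[115:265,200:315],None,fx=4.5,fy=4.5,interpolation=2)[:600])
d=c['z_map']; print(d[140:236:8,257].round(3))
E
```

```text
free end [0.5804 0.1937] [0.5799 0.14  ]
plate [0.5286 0.1889] [0.6348 0.1868]
pt [0.5807 0.1378] [0.5793 0.1115]
[0.19  0.187 0.191 0.2   0.218 0.237 0.255 0.328 0.223 0.225 0.224 0.23 ]
```

View pics/w10z.png

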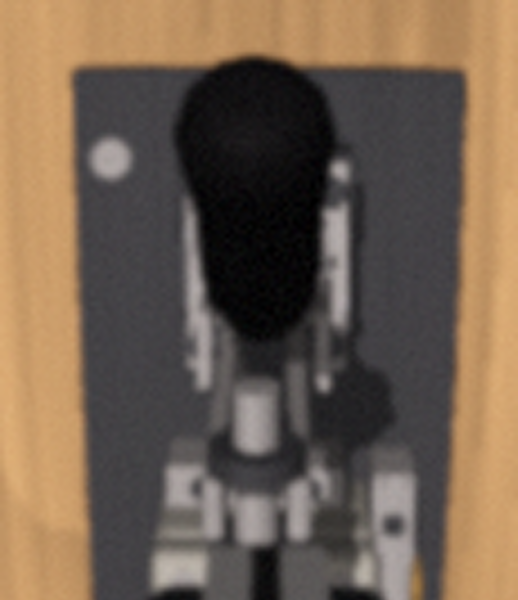

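```bash
cat >> h.py <<'E'
def fd(c,u,v):
    f=ray(c,0,0)[0]; x=u-c['cx'];y=v-c['cy'];r=np.hypot(x,y)+1e-9;t=r/f
    d=c['z_map'][int(round(v)),int(round(u))]; k=np.tan(t)*d/r
    return (np.array(c['pose'])@[x*k,-y*k,-d,1])[:3]
E
python3 - <<'E'
from h import *
c=dict(np.load('pics/w10.npz'))
for v in range(130,246,5): print(v,fd(c,257,v).round(3))
E
```

```text
130 [0.581 0.201 0.189]
135 [0.581 0.198 0.19 ]
140 [0.581 0.195 0.191]
145 [0.581 0.192 0.194]
150 [0.581 0.189 0.195]
155 [0.581 0.186 0.193]
160 [0.581 0.182 0.191]
165 [0.581 0.177 0.184]
170 [0.58  0.171 0.173]
175 [0.58  0.165 0.164]
180 [0.58  0.159 0.153]
185 [0.58  0.152 0.143]
190 [0.579 0.143 0.127]
195 [0.578 0.12  0.068]
200 [0.58  0.146 0.167]
205 [0.58  0.144 0.172]
210 [0.58  0.14  0.172]
215 [0.58  0.136 0.171]
220 [0.58  0.133 0.175]
225 [0.58  0.128 0.172]
230 [0.58  0.123 0.17 ]
235 [0.58  0.118 0.17 ]
240 [0.582 0.153 0.25 ]
245 [0.582 0.153 0.255]
```

Emit:
{"name": "play_rows", "arguments": {"series": [0.008, 0, 0.01, 0, 0.017, 0, 0.03, 0, 0.017, 0, 0.05, 0, 0.017, 0, 0.061, 0, 0.017, 0, 0.061, 0]}}

```text
time_s: 14.2
ee_pos: [0.579, 0.1565, 0.1846]
orientation: [-3.122, 0.013, 1.558]
ft_force: [-0.0, 0.2, -0.5]
finger_gap: -0.0001
```

```bash
python3 - <<'E'
from h import *
snap('side','s11');s=manip.state(); print(s['ee_pos'],s['orientation'],s['ft_force'],s['time_s'])
a=cv2.imread('pics/s11.png')[130:280,150:310]
cv2.imwrite('pics/s11z.png',cv2.resize(a,None,fx=4,fy=4,interpolation=2))
E
```

```text
[0.5798341  0.15661242 0.18625728] [-3.12454722  0.01237968  1.55765666] [0.14772947 0.10579444 0.2989476 ] 14.25
```

View pics/s11z.png

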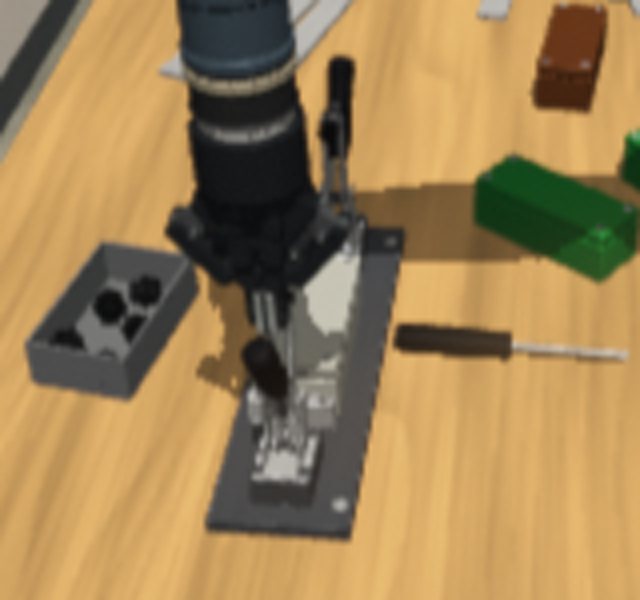

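Emit:
{"name": "play_rows", "arguments": {"series": [0.009, 0, 0.003, 0, 0.018, 0, 0.007, 0, 0.03, 0, 0.0125, 0, 0.041, 0, 0.019, 0, 0.052, 0, 0.027, 0, 0.062, 0, 0.0355, 0, 0.071, 0, 0.045, 0]}}

```text
time_s: 14.95
ee_pos: [0.5814, 0.2285, 0.1415]
orientation: [-3.129, 0.011, 1.558]
ft_force: [1.3, -0.4, 8.4]
finger_gap: -0.0001
```

Emit:
{"name": "play_rows", "arguments": {"series": [0.0035, 0, 0.006, 0, 0.007, 0, 0.012, 0, 0.013, 0, 0.023, 0, 0.019, 0, 0.035, 0, 0.023, 0, 0.046, 0, 0.023, 0, 0.049, 0, 0.023, 0, 0.049, 0]}}

```text
time_s: 15.65
ee_pos: [0.5806, 0.2515, 0.0945]
orientation: [-3.129, 0.011, 1.559]
ft_force: [-4.3, -0.1, 13.5]
finger_gap: -0.0
```

```bash
python3 - <<'E'
from h import *
snap('side','s12');snap('wrist','w12');s=manip.state(); print(s['ee_pos'],s['orientation'],s['ft_force'],s['time_s'])
a=cv2.imread('pics/s12.png')[130:280,150:310]
cv2.imwrite('pics/s12z.png',cv2.resize(a,None,fx=4,fy=4,interpolation=2))
E
```

```text
[0.58059133 0.25157828 0.09453183] [-3.12915548  0.01071387  1.55863872] [-4.17605583 -0.89002752 14.0569523 ] 15.75
```

View pics/s12z.png

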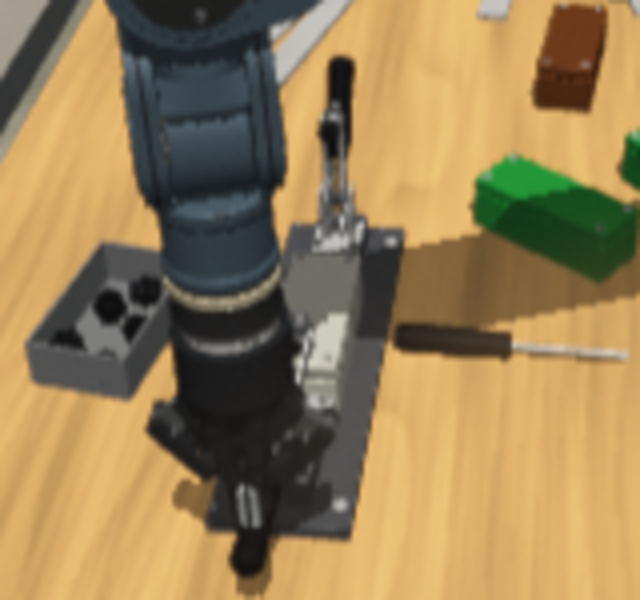

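Emit:
{"name": "play_rows", "arguments": {"series": [0, 0, -0.02, 0, 0, 0, -0.06, 0, 0, 0, -0.1, 0, -0.01, 0, -0.14, 0, -0.04, 0, -0.155, 0, -0.08, 0, -0.155, 0, -0.12, 0, -0.155, 0, -0.15, 0, -0.155, 0]}}

```text
time_s: 16.55
ee_pos: [0.5802, 0.1013, 0.2493]
orientation: [-3.127, 0.012, 1.558]
ft_force: [0.4, 0.1, -0.3]
finger_gap: 0.0001
```

```bash
python3 - <<'E'
from h import *
snap('side','s13');snap('wrist','w13');s=manip.state(); print(s['ee_pos'],s['orientation'],s['ft_force'],s['time_s'])
a=cv2.imread('pics/s13.png')[130:280,150:310]
cv2.imwrite('pics/s13z.png',cv2.resize(a,None,fx=4,fy=4,interpolation=2))
E
```

```text
[0.58035261 0.09959594 0.24927247] [-3.12624606  0.01284744  1.55365413] [-0.21666141  0.04933916 -0.22167377] 16.65
```

View pics/s13z.png

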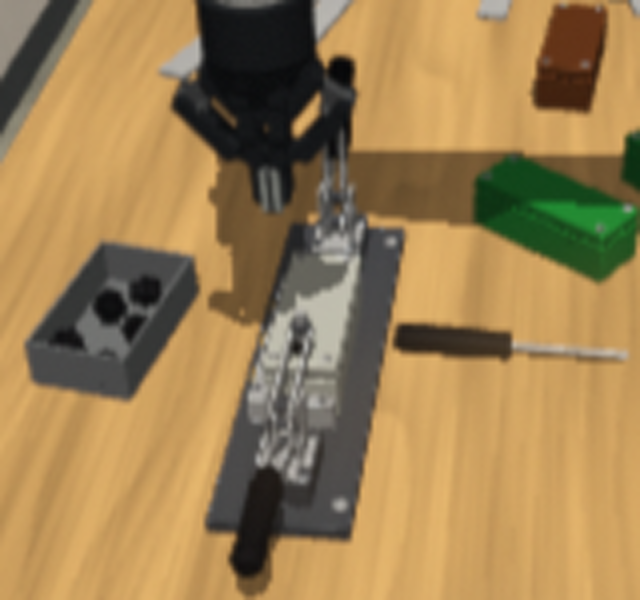

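View pics/w13.png

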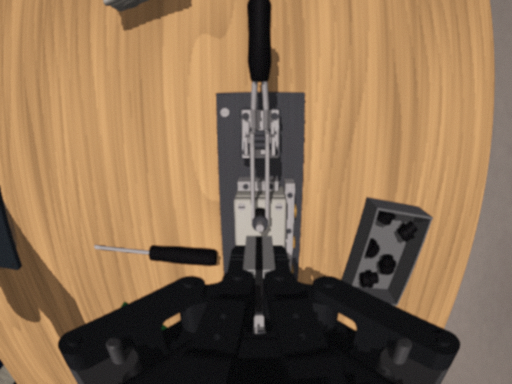

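Emit:
{"name": "play_rows", "arguments": {"series": [-0.03, 0, 0, 0, -0.07, 0, 0, 0, -0.11, 0, 0, 0, -0.155, 0, 0, 0, -0.2, 0, 0, 0, -0.24, 0, 0, 0, -0.265, 0, 0, 0, -0.265, 0, 0, 0]}}

```text
time_s: 17.45
ee_pos: [0.5754, -0.1679, 0.2503]
orientation: [-3.123, 0.013, 1.55]
ft_force: [0.8, 0.4, -0.3]
finger_gap: 0.0002
```

```bash
python3 - <<'E'
from h import *
snap('side','s14');snap('wrist','w14');snap('scene','c14');s=manip.state(); print(s['ee_pos'],s['orientation'],s['ft_force'],s['time_s'])
a=cv2.imread('pics/s14.png')[80:280,150:310];b=cv2.imread('pics/c14.png')[110:310,150:310]
cv2.imwrite('pics/sc14.png',cv2.resize(np.hstack([a,b]),None,fx=2.5,fy=2.5,interpolation=2))
E
```

```text
[ 0.57578075 -0.16412213  0.25137058] [-3.12426009  0.01126846  1.55444923] [-0.24927224  0.31497105  0.42185858] 17.6
```

View pics/sc14.png

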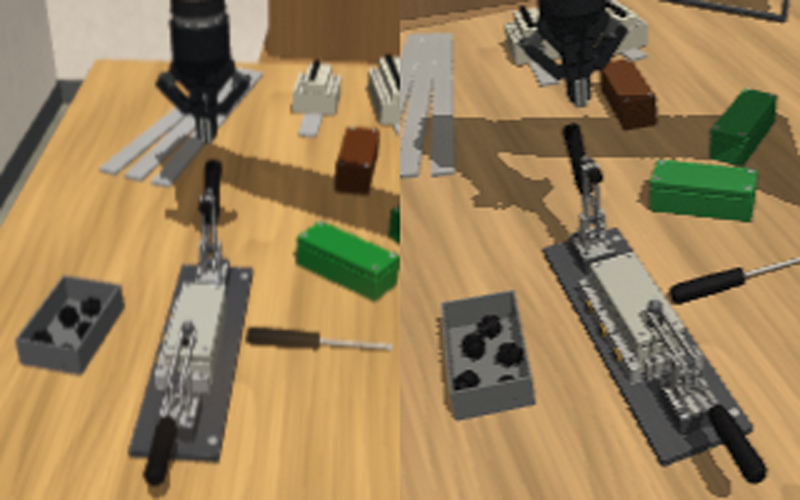

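View pics/w14.png

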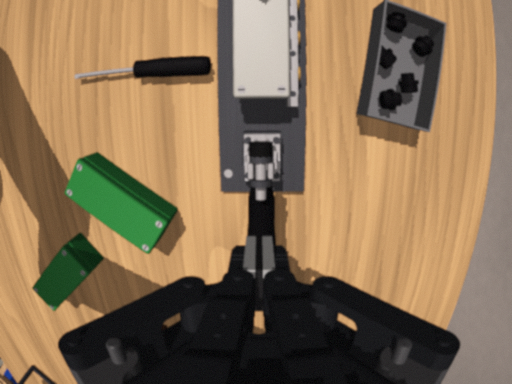

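```bash
python3 - <<'E'
from h import *
c=dict(np.load('pics/w14.npz'))
for v in range(140,246,5): print(v,fd(c,261,v).round(3))
c=dict(np.load('pics/c14.npz'))
print([at_depth(c,150+(u-400)/2.5,110+v/2.5).round(3) for u,v in [(572,130),(577,150),(580,175)]])
E
```

```text
140 [ 0.576 -0.133  0.04 ]
145 [ 0.577 -0.12   0.173]
150 [ 0.577 -0.124  0.173]
155 [ 0.577 -0.127  0.175]
160 [ 0.577 -0.131  0.174]
165 [ 0.577 -0.136  0.17 ]
170 [ 0.577 -0.139  0.171]
175 [ 0.577 -0.143  0.172]
180 [ 0.577 -0.146  0.173]
185 [ 0.577 -0.15   0.176]
190 [ 0.576 -0.155  0.172]
195 [ 0.576 -0.159  0.171]
200 [ 0.576 -0.171  0.147]
205 [ 0.576 -0.174  0.151]
210 [ 0.576 -0.176  0.156]
215 [ 0.576 -0.179  0.16 ]
220 [ 0.576 -0.182  0.165]
225 [ 0.576 -0.185  0.168]
230 [ 0.576 -0.187  0.173]
235 [ 0.576 -0.19   0.176]
240 [ 0.577 -0.156  0.254]
245 [ 0.577 -0.157  0.258]
[array([ 0.576, -0.196,  0.188]), array([ 0.576, -0.183,  0.166]), array([ 0.581, -0.165,  0.14 ])]
```

Emit:
{"name": "play_rows", "arguments": {"series": [-0.005, 0, 0.01, 0, -0.009, 0, 0.03, 0, -0.009, 0, 0.05, 0, -0.009, 0, 0.064, 0, -0.009, 0, 0.064, 0]}}

```text
time_s: 18.1
ee_pos: [0.5729, -0.1722, 0.1839]
orientation: [-3.119, 0.009, 1.556]
ft_force: [-0.2, 0.3, 0.1]
finger_gap: 0.0
```

```bash
python3 - <<'E'
from h import *
s=manip.state(); print(s['ee_pos'],s['orientation'],s['ft_force'],s['time_s'])
E
```

```text
[ 0.57289124 -0.17223449  0.18391155] [-3.11861643  0.0089225   1.55579505] [-0.20895381  0.28528598  0.11357197] 18.1
```

Emit:
{"name": "play_rows", "arguments": {"series": [-0.009, 0.003, 0.001, 0, -0.018, 0.003, 0.0046, 0, -0.03, 0.003, 0.01, 0, -0.042, 0.003, 0.0166, 0, -0.052, 0.003, 0.0244, 0, -0.062, 0.003, 0.033, 0, -0.071, 0.003, 0.043, 0]}}

```text
time_s: 18.8
ee_pos: [0.5751, -0.2448, 0.1421]
orientation: [-3.122, 0.009, 1.555]
ft_force: [2.3, 4.1, 5.5]
finger_gap: 0.0001
```

Emit:
{"name": "play_rows", "arguments": {"series": [-0.0035, 0, 0.006, 0, -0.007, 0, 0.012, 0, -0.013, 0, 0.023, 0, -0.019, 0, 0.035, 0, -0.023, 0, 0.046, 0, -0.023, 0, 0.05, 0, -0.023, 0, 0.05, 0]}}

```text
time_s: 19.5
ee_pos: [0.5732, -0.2694, 0.0945]
orientation: [-3.122, 0.011, 1.555]
ft_force: [-3.6, 1.6, 11.9]
finger_gap: -0.0001
```

Stopped at z 0.0945, the same as the left. Lift off and check.

Emit:
{"name": "play_rows", "arguments": {"series": [0, 0, -0.02, 0, 0, 0, -0.06, 0, 0, 0, -0.1, 0, 0, -0.02, -0.14, 0, 0, -0.06, -0.16, 0, 0, -0.1, -0.16, 0, 0, -0.14, -0.16, 0, 0, -0.16, -0.16, 0]}}

```text
time_s: 20.3
ee_pos: [0.4131, -0.2651, 0.2566]
orientation: [-3.119, 0.011, 1.553]
ft_force: [-0.3, -0.6, 0.3]
finger_gap: 0.0003
```

```bash
python3 - <<'E'
from h import *
snap('side','s15');snap('wrist','w15');snap('scene','c15');s=manip.state(); print(s['ee_pos'],s['orientation'],s['ft_force'],s['time_s'])
a=cv2.imread('pics/s15.png')[80:280,150:310];b=cv2.imread('pics/c15.png')[110:310,150:310]
cv2.imwrite('pics/sc15.png',cv2.resize(np.hstack([a,b]),None,fx=2.5,fy=2.5,interpolation=2))
E
```

```text
[ 0.41523122 -0.26541385  0.25670619] [-3.12138636  0.01127154  1.55274839] [ 0.41002587 -0.41284923  0.61083884] 20.45
```

View pics/sc15.png

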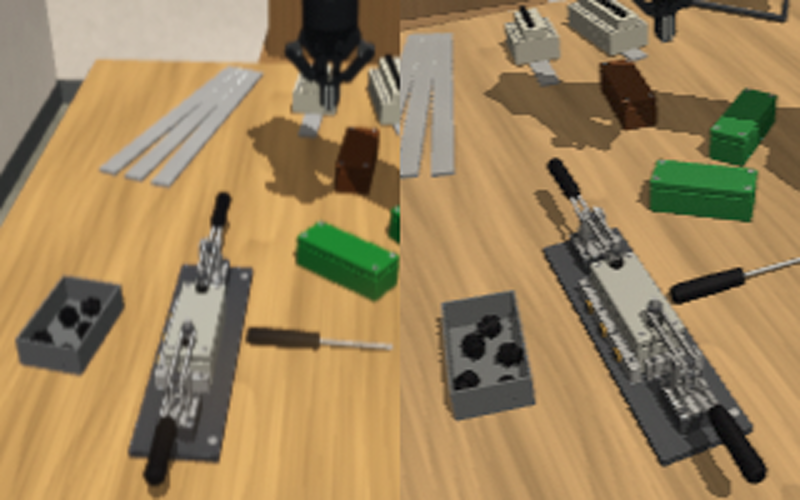

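View pics/w15.png

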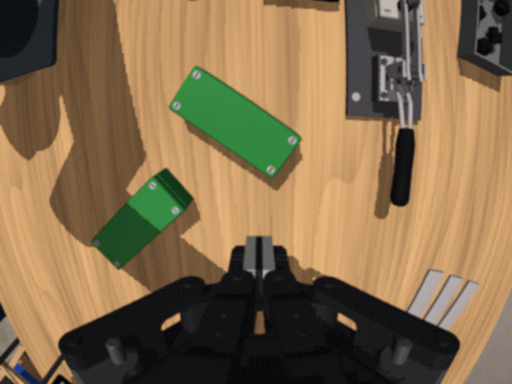

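Emit:
{"name": "play_rows", "arguments": {"series": [0.03, 0.01, 0, 0, 0.07, 0.025, 0, 0, 0.11, 0.04, 0, 0, 0.15, 0.055, 0, 0, 0.19, 0.07, 0, 0, 0.23, 0.085, 0, 0, 0.262, 0.085, 0.02, 0, 0.262, 0.085, 0.02, 0]}}

```text
time_s: 21.25
ee_pos: [0.5041, -0.0011, 0.228]
orientation: [-3.115, 0.009, 1.559]
ft_force: [0.6, -0.8, -0.0]
finger_gap: 0.0002
```

```bash
python3 - <<'E'
from h import *
manip.read_camera('side'); c=snap('wrist','w16');s=manip.state(); print(s['ee_pos'],s['orientation'],s['ft_force'],s['time_s'],c['pose'][:3,3])
a=cv2.imread('pics/w16.png'); cv2.imwrite('pics/w16z.png',cv2.resize(a[60:260,240:390],None,fx=3,fy=3,interpolation=2))
E
```

```text
[ 0.50469239 -0.00438169  0.23029568] [-3.11847694  0.01169648  1.55535565] [ 0.15331059 -0.67625943  0.3303424 ] 21.35 [0.50894922 0.07121614 0.36432898]
```

View pics/w16z.png

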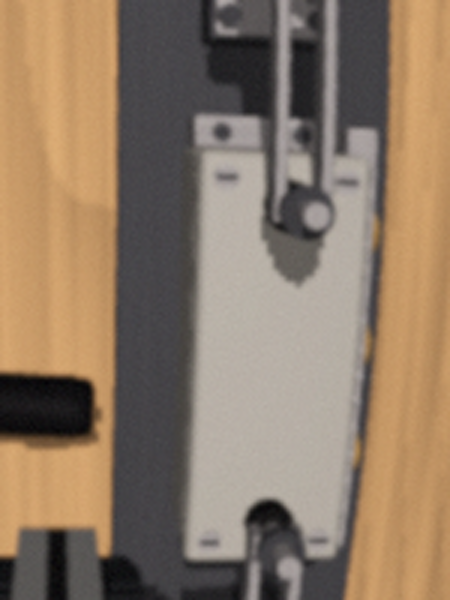

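```bash
python3 -c "
from station import manip; print(manip.hand_in(), manip.state()['time_s'])"
```

```text
the job is handed in; nothing more can be done
the job is handed in; nothing more can be done
```

The long grey box is flat on the base plate, home against the end stop and the bush plate, and both toggle clamps are locked. I handed the job in at about 21 s of the 69 s allowed, with the arm clear of everything.

- **Seating the box:** I slid it against the end stop until it resisted with 5–7 N. Then I pushed it against the bush plate, and after letting go pushed again from the near side to about 13 N, when it no longer moved.
- **Clamps:** I pressed the left handle and then the right with the closed fingertips. Both stopped at the same height, which matches the locked position, and both were still down after I lifted off.
- **Final check:** The last wrist picture shows both rubber tips on the lid and no visible gap at the end stop.
- **What I could not check directly:** The gap at the bush plate is too small to measure in the pictures (good to about 2 mm), so there I rely on the push. My measurements of the fixture's position from the three cameras also differed by a few millimetres; I settled that by contact.
- **Other things on the bench:** The screwdriver and the gland bin look unmoved in the last pictures. The arm stayed away from the square box, though I did not compare its position at the end.

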